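# Clamp a specimen slide in the hand screw press

### The job

The specimen glued on its glass slide is ready in the loading tray of the hand screw press. Push the tray fully home against the stop under the raised foot, then wind the handwheel clockwise, regripping as needed, until the brass stud on its rim stands at the fixed pointer at the back of the press, and do not wind it past, so that the sprung foot holds the specimen down while the glue sets. Let go and leave everything else on the bench where it is.

Things in the scene. Friction and masses are not known exactly. Their poses are not given: they have to be found in the camera images.
- press: Teal C-frame bench screw press, bolted down. Origin: on the bench under the spindle axis; x points from the open loading side to the column at the back, z up. Base 305 x 124 mm, bed top 36 mm high, guide rails along x (44 mm high, x -120 to 45). Stop face at x = 45 mm. Column at x 78 to 140; its arm, 60 mm wide, 190 mm high, reaches over the bed to the axis (boss, 195 mm high).
- pointer (a point): Tip of the fixed steel pointer, at press x = 79 mm, 236 mm high, aimed at the wheel's rim. Its bracket, 20 mm wide, stands on the column just behind (x 79 to 91 mm, up to 239 mm high).
- handwheel (a joint): Wheel angle, rad. 0: stud at the pointer, as wanted. Starts between -5.4 and -3.6 (under one turn to go). Clockwise seen from above raises it and lowers the foot 2.55 mm per rad; the wheel keeps its height. Stops at -6.05 and +1.2. It stays where it is left (friction 0.18 N m). The foot meets the loaded block at about -1.6, then its spring yields: about 8 N at 0.
- wheel_center (a point): Handwheel centre at rim height (228 mm), on the spindle axis; turns with the wheel, x to the stud, z up. Black rim of 14 mm round bar, centre line radius 68 mm (150 mm outside). Hub radius 19 mm, top 14 mm above this point; 19 mm thick spindle through it to 16 mm above, 30 when wound up. Three 11 mm spokes, at 0, 120 and 240 deg from the stud.
- stud (a point): Middle of the brass stud (12 mm wide, 9 mm high) on top of the rim at the outer end of one spoke, 68 mm from the axis, 12 mm above the rim's centre line.
- tray: Loose aluminium loading tray, 0.3 kg, on the press bed between the rails (1.5 mm play each side). 180 mm long (own x -135 to 45), 70 wide, 10 thick. Origin: underside, below the middle of the slide recess; x points to the stop. Home when its far end meets the stop: its origin is then on the spindle axis. It starts 45 to 70 mm short of that.
- tray_flange (a point): Centre of the turned-up flange at the tray's outer end (60 mm wide, 4 mm thick, 46 to 76 mm above the bench): the place to push. At tray x = -133 mm, 61 mm above the bench; with the tray home it is 133 mm from the spindle axis, 58 mm outside the wheel's rim.
- slide: Loose glass slide 76 x 26 x 2 mm with a tan specimen block 36 x 22 x 16 mm on its middle, in the 4 mm deep recess of the tray. Origin: underside centre, 6 mm above the tray's underside; block top 18 mm above it. It rides with the tray.
- foot: Sprung round foot of the press, 32 mm across, rubber faced, under the spindle. Origin: centre of its underside. At the start it clears the block by 5 mm or more.
- spare_slide: Bystander: another specimen slide (as the first) lying on the bench.
- resin_bottle: Bystander: small amber bottle, 44 mm across, 85 mm high.
- dishes: Bystander: stack of four clear culture dishes, 90 mm across, 60 mm high.
- slide_box: Bystander: flat blue slide box, 100 x 85 x 33 mm.
- beaker: Bystander: glass beaker, 68 mm across, 90 mm high.
- tube_rack: Bystander: rack with capped tubes, 70 x 150 mm, 110 mm high.
- forceps: Bystander: steel forceps, 125 mm long, lying flat.

How it is judged:
By the outcome, as a careful person would: the job done as asked, in the order asked, and still so for the second after the job is handed in, with the robot touching nothing.
It also fails if it takes over 69 s, if anything falls off the work surface, if the arm or the gripper's body presses on something with over 40 N, if the wrist force passes 120 N, or if a joint passes its speed limit or range.

### The arm

A 6-joint arm with a two-finger parallel gripper is mounted at the origin on the work surface. World frame = base frame: x ahead of the robot, y to its left, z up, the work surface at z = 0. Lengths are in mm, angles in rad, forces in N, time in s.
With the tool pointing down it reaches from about 225 to 725 mm from the base axis. Payload 3.1 kg.
Tool frame: the origin (TCP) lies midway between the tips of the shut fingers; the grasp point (between the pads) lies 19 mm behind it; z points along the fingers, y is the line along which they close (so a half turn about z gives the same grasp; the last joint's range is limited). The gripper opens to 85 mm and grips with 20 to 120 N. Pads are 22 mm wide; open, the fingers measure 114 mm over their backs; the gripper's body (76 mm by 85 mm) begins 54 mm behind the grasp point. The pads swing forward as they close: fully open they stand 13 mm farther back than shut.
Start: joints at [1.191, 0.048, 0.099, 1.622, 0, 1.443], TCP at [130.81, 508.435, 231.312] pointing down, gripper open.
Joint ranges: [-2.91, 2.91], [-0.99, 1.94], [-1.21, 1.42], [-2.12, 2.29], [-1.49, 1.47], [-3.14, 3.14]. Speed limits (rad/s): [2.79, 2.79, 3.14, 3.14, 3.14, 3.14].

### API

Orientations are given as a rotation vector (axis times angle).
In Python, from workcell import telemetry, snapshot, order gives the robot as it stands.
- The arm moves only by the tool drive_tool, never from a script. Its arguments are lists of equal length, an entry for each row: "linear": the shift along the world's x, y, z in cm, a list of three; "rotation": the turn, a rotation vector about the world's x, y, z in degrees, a list of three; "hand": the gripper command: -1 is shut, 1 is fully open, values between are in proportion. A call has 1 to 10 rows; each row shifts and turns the commanded pose from where the row before left it; what a row does not reach is not made up. A row lasts 1/10 s, in which the tool goes at most 50 mm and 8.59 degrees, less where a joint would pass 70% of its speed; a pose out of reach is approached as far as the arm can. A call is refused whole if a number of a shift passes 5 or a number of a turn 8.59, either way. A call with a gripper value outside its range is refused whole. The fingers move at their own pace and stop on an object; the grip force is fixed at half the most. Time passes only in rows, so rows that do not move let the fingers close. It gives the time, the measured TCP pose, the force, the opening and the grip force at its end, in the units of the state.
- telemetry.read_state(): the state, without advancing time (a new reading comes with each control period).
- snapshot(name): name is "side" or "top"; returns a dict with "pixels" (384x512x3 uint8, blue, green, red), "z_map" (384x512 float32, mm along the optical axis (not along the pixel's ray), 0 where there is no reading), "fovy" (degrees; the focal length in pixels is half the picture's height over the tangent of half this angle, whatever the lens; pixels are square), "cx", "cy" (the principal point, pixels), "k1" (the pictures are not rectified: a ray, as slopes to the right and down, at radius r is drawn at 1 + k1 r^2 times it, then the intrinsics apply), "view" (4x4, takes a point from world to camera coordinates). Camera axes: x right, y down, z forward; pixel columns grow to the right and rows downward; lengths in mm; the calibration is good to about 2 mm. A picture is of the moment at which its call begins.
- order.finish_job(): hands the job in; it is judged then, once.
The state is a dict: "t": time; "qpos": joint angles; "joint_velocities": joint speeds; "effort": joint torques, N m; "eef_pos": TCP position; "eef_rot": TCP orientation; "contact_force": force on the tool from outside, world axes, zero at the start; "ft_torque": the same for the moment, N m; "width": finger opening in mm; "gripper_force": force on a finger pad.
Only numpy, scipy, OpenCV 4.12 (cv2) and the standard library are available. Lean on these libraries where they do the work, as an engineer would, in place of code of your own. Each camera call takes 0.05 s, during which the arm holds its last target. There are 200 camera calls.

## Working session

There is one attempt and no reset: what is moved stays moved. The work goes in short steps, Python scripts to look and compute and a tool call to move; the robot and the scene stay as the last step left them, time stands still between calls to the robot, and variables do not carry over. Pictures are saved under pics/ and viewed, at most 10 in all, crops included, and the job is handed in when it is done.

Besides the shell and the picture viewer there is one more tool, called after "Emit:" by a JSON object that holds its "name" and its "arguments", one argument or row to a line. drive_tool: Moves the arm, as the interface text tells. Its arguments: {"type":"object","properties":{"linear":{"type":"array","items":{"type":"array","items":{"type":"number"}}},"rotation":{"type":"array","items":{"type":"array","items":{"type":"number"}}},"hand":{"type":"array","items":{"type":"number"}}},"required":["linear","rotation","hand"]}

```bash
mkdir -p pics
cat > h.py <<'E'
import numpy as np, cv2
from workcell import telemetry, snapshot, order
def K(s):
    f=192/np.tan(np.radians(s['fovy'])/2); return f
def rays(s,uv):
    uv=np.atleast_2d(np.float64(uv)); f=K(s)
    d=(uv-[s['cx'],s['cy']])/f; r=np.linalg.norm(d,axis=1,keepdims=True); u=r.copy()
    for _ in range(20): u=r/(1+s['k1']*u*u)
    d=d*np.where(r>0,u/np.maximum(r,1e-12),1)
    V=np.array(s['view']); R=V[:3,:3]; c=-R.T@V[:3,3]
    return c,np.c_[d,np.ones(len(d))]@R
def onplane(s,uv,z):
    c,d=rays(s,uv); return c+d*((z-c[2])/d[:,2])[:,None]
def cloud(s):
    v,u=np.mgrid[:384,:512]; c,d=rays(s,np.c_[u.ravel(),v.ravel()])
    return (c+d*s['z_map'].ravel()[:,None]).reshape(384,512,3)
def proj(s,P):
    V=np.array(s['view']); p=np.atleast_2d(P)@V[:3,:3].T+V[:3,3]; d=p[:,:2]/p[:,2:]
    return d*(1+s['k1']*(d**2).sum(1,keepdims=True))*K(s)+[s['cx'],s['cy']]
E
python3 - <<'E'
from h import *
for n in('top','side'):
    s=snapshot(n); cv2.imwrite(f'pics/{n}0.png',cv2.resize(s['pixels'],(768,576)))
    np.save(n+'0.npy',s,allow_pickle=True)
    print(n,s['fovy'],s['k1'],s['cx'],s['cy'],np.round(s['view'],3).tolist())
print(telemetry.read_state())
E
```

```text
top 49.36474628767916 0.003702412350376015 260.60013142120715 195.66580400910073 [[-0.044, -0.999, 0.001, 7.553], [-0.978, 0.043, -0.205, 589.501], [0.204, -0.01, -0.979, 1328.322], [0.0, 0.0, 0.0, 1.0]]
side 42.52693500375448 0.012005374380110482 261.9100967791234 193.17091788921203 [[0.779, 0.627, -0.0, -403.289], [0.457, -0.569, -0.683, -159.572], [-0.428, 0.532, -0.73, 1803.045], [0.0, 0.0, 0.0, 1.0]]
{'t': 0.1, 'qpos': array([1.19119139e+00, 4.86897193e-02, 9.77121613e-02, 1.62198802e+00,
       7.87945092e-06, 1.44301109e+00]), 'joint_velocities': array([ 0.00044833, -0.00084275,  0.00448227,  0.00043106,  0.00170468,
       -0.0005065 ]), 'effort': array([ 2.56259664e-03, -3.39849794e+01,  3.20936608e+01,  1.57786551e-02,
       -2.04450648e-04, -4.80489589e-06]), 'eef_pos': array([130.60515182, 507.9157723 , 230.20619731]), 'eef_rot': array([-0.39444362, -3.11617383,  0.0032947 ]), 'contact_force': array([-0.59366376, -0.01606115,  1.04106543]), 'ft_torque': array([-0.0337526 , -0.03994707, -0.06198397]), 'gripper_force': 0.0, 'width': 85.55097778170344}
```

View pics/top0.png

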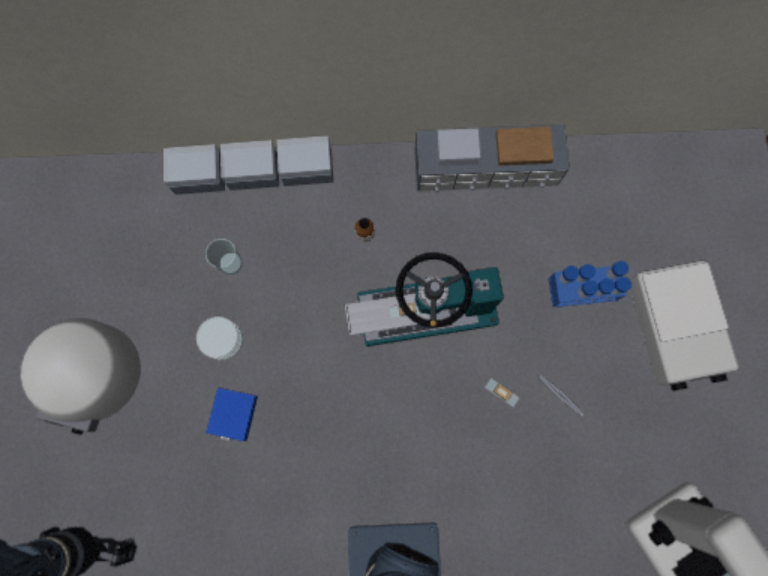

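View pics/side0.png

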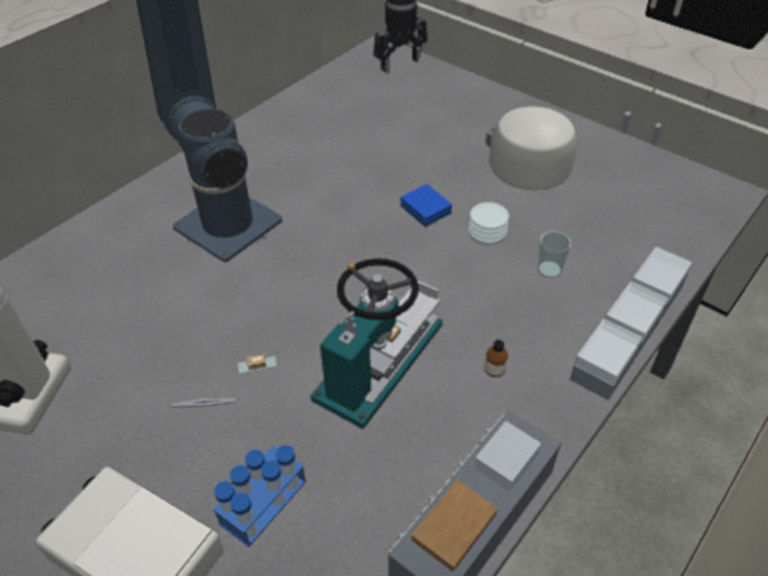

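The top view shows the press with its wheel at (433,290), the column to the right at (485,290), the stud at (433,322) toward the robot, and the tray flange on the left at (350,317). The side view shows the same layout, with the stud at (352,267). Next I'll measure these.

```bash
python3 - <<'E'
from h import *
C={}
for n in('top','side'):
    s=np.load(n+'0.npy',allow_pickle=True).item(); P=cloud(s); b,g,r=[s['pixels'][...,i].astype(int) for i in range(3)]
    near=(abs(P[...,0]-430)<220)&(abs(P[...,1]+30)<260)
    x,y,z=P[...,0],P[...,1],P[...,2]
    # rim
    m=near&(z>215)&(z<245)&(np.maximum(np.maximum(b,g),r)<60)
    q=P[m]; c=np.median(q,0)
    for _ in range(5):
        rr=np.hypot(*(q[:,:2]-c[:2]).T); k=abs(rr-68)<12; Q=q[k]
        A=np.c_[2*Q[:,:2],np.ones(len(Q))]; w=np.linalg.lstsq(A,(Q[:,:2]**2).sum(1),rcond=None)[0]; c=np.r_[w[:2],0]
    print(n,'rim',c[:2],'R',np.sqrt(w[2]+c[:2]@c[:2]),len(Q),'z',np.percentile(Q[:,2],[10,50,95]))
    # ellipse: raw contour of outer rim cast on z=228
    mm=m.astype(np.uint8); cn=max(cv2.findContours(mm,cv2.RETR_EXTERNAL,cv2.CHAIN_APPROX_NONE)[0],key=cv2.contourArea)
    pp=onplane(s,cn[:,0,:],228); (ex,ey),ax,an=cv2.fitEllipse(pp[:,:2].astype(np.float32)); print('  ell',ex,ey,ax)
    # stud
    m=near&(z>222)&(z<255)&(r>b+40)&(r>g+10)
    vu=np.argwhere(m); print('  stud px',len(vu),vu.mean(0)[::-1],'pts',np.median(P[m],0), onplane(s,vu.mean(0)[::-1],240))
    C[n]=rays(s,vu.mean(0)[::-1])
    # column top (teal)
    teal=near&(g>r+25)&(b>r+20)
    m=teal&(z>180)&(z<200)
    print('  arm top rect',cv2.minAreaRect(P[m][:,:2].astype(np.float32)),m.sum(),np.median(P[m][:,2]))
    m=teal&(z>-5)&(z<40)
    print('  base rect',cv2.minAreaRect(P[m][:,:2].astype(np.float32)),m.sum())
    m=near&(z>205)&(z<260)&(np.minimum(np.minimum(b,g),r)>70)
    print('  bright high',[(np.round(p).tolist()) for p in P[m][::6]])
    m=near&(z>55)&(z<80)&(abs(r-b)<30)&(g>90)
    print('  flange',cv2.minAreaRect(P[m][:,:2].astype(np.float32)) if m.any() else 0,m.sum(), P[m].mean(0) if m.any() else 0)
(c1,d1),(c2,d2)=C['top'],C['side']; d1=d1[0];d2=d2[0]
t=np.linalg.lstsq(np.c_[d1,-d2],c2-c1,rcond=None)[0]; print('tri stud',c1+t[0]*d1,c2+t[1]*d2)
E
python3 - <<'E'
import cv2
t=cv2.imread('pics/top0.png');s=cv2.imread('pics/side0.png')
a=cv2.resize(t[230:360,330:520],None,fx=2.1,fy=2.1,interpolation=2);b=cv2.resize(s[240:430,300:460],None,fx=2.1,fy=2.1,interpolation=2)
import numpy as np
H=max(a.shape[0],b.shape[0]);f=lambda i:np.pad(i,((0,H-i.shape[0]),(0,0),(0,0)))
cv2.imwrite('pics/crop0.png',np.hstack([f(a),f(b)]))
E
```

```text
top rim [558.81145186 -99.05335988] R 67.51990886715967 664 z [230.6556341  234.6108853  238.83476119]
  ell 561.3014526367188 -99.65158081054688 (144.63038635253906, 146.7612762451172)
  stud px 10 [288.2 215. ] pts [491.70651811 -92.03888031 242.75023359] [[491.99156085 -92.77167928 240.        ]]
  arm top rect ((564.3861694335938, -152.06011962890625), (67.19139099121094, 171.67984008789062), 7.390215873718262) 584 190.64369568861855
  base rect ((559.4212646484375, -98.98652648925781), (122.66525268554688, 301.997314453125), 6.781866073608398) 375
  bright high [[589.0, -96.0, 215.0], [586.0, -96.0, 215.0], [585.0, -85.0, 208.0], [584.0, -108.0, 209.0], [574.0, -188.0, 236.0], [580.0, -114.0, 212.0], [575.0, -86.0, 225.0], [573.0, -118.0, 230.0], [565.0, -95.0, 254.0], [565.0, -187.0, 237.0], [562.0, -104.0, 252.0], [569.0, -78.0, 212.0], [559.0, -104.0, 254.0], [563.0, -186.0, 221.0], [556.0, -92.0, 254.0], [565.0, -122.0, 209.0], [564.0, -75.0, 208.0], [553.0, -103.0, 256.0], [561.0, -77.0, 208.0], [555.0, -77.0, 220.0], [555.0, -71.0, 208.0], [552.0, -121.0, 210.0], [551.0, -
[... 1955 characters left out ...]
 [573.0, -112.0, 208.0], [586.0, -102.0, 208.0], [556.0, -130.0, 207.0], [579.0, -115.0, 210.0], [624.0, -106.0, 235.0], [577.0, -121.0, 210.0], [589.0, -106.0, 206.0], [578.0, -123.0, 209.0], [547.0, -172.0, 227.0], [561.0, -171.0, 231.0], [632.0, -116.0, 228.0], [571.0, -187.0, 240.0], [566.0, -189.0, 230.0], [572.0, -188.0, 230.0], [575.0, -188.0, 228.0], [575.0, -184.0, 221.0], [576.0, -182.0, 216.0], [579.0, -185.0, 216.0], [571.0, -189.0, 205.0]]
  flange ((558.2674560546875, -29.491943359375), (46.92034149169922, 236.48741149902344), 7.211601734161377) 79 [553.73430267  23.21988065  69.34646486]
tri stud [492.10331454 -92.82483028 239.29323187] [492.56364098 -92.33976796 239.32954029]
```

View pics/crop0.png

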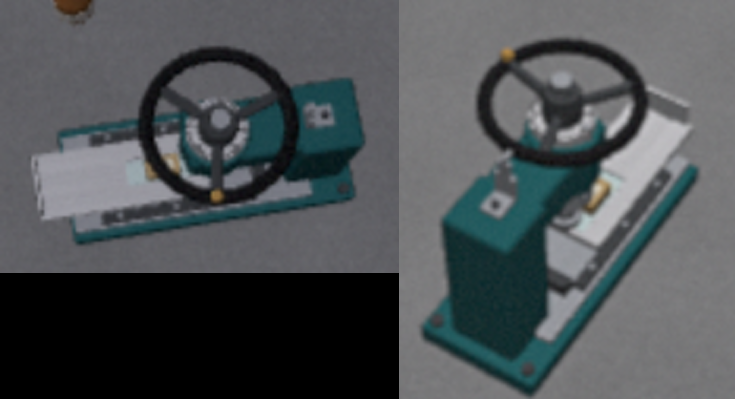

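The crop confirms the wheel with its stud toward the robot and the flange at the left end. The measurements agree: axis ≈ (560,-99), press x points at about -83°, and the stud is at about 174.5°, so roughly 257° of winding remain. I'll refine the tray and bottle positions, and move towards the flange.

Run:
```python
from h import *
a=np.radians(-83); R=np.array([[np.cos(a),-np.sin(a)],[np.sin(a),np.cos(a)]]); c=np.array([560.3,-99.2])
for n in('top','side'):
    s=np.load(n+'0.npy',allow_pickle=True).item(); P=cloud(s); q=P.reshape(-1,3); L=(q[:,:2]-c)@R; z=q[:,2]
    col=s['pixels'].reshape(-1,3).astype(int)
    m=(abs(L[:,1])<45)&(L[:,0]<-100)&(L[:,0]>-260)&(z>52)&(z<85)
    k=L[m]; print(n,'flange local',m.sum(),np.percentile(k,[5,50,95],axis=0).round(1).tolist(),np.percentile(z[m],[5,95]))
    m=(abs(L[:,1])<45)&(L[:,0]<-100)&(L[:,0]>-260)&(z>38)&(z<52)&(col.min(1)>120)
    k=L[m]; print('  tray plate',np.percentile(k,[1,50,99],axis=0).round(1).tolist(),np.median(z[m]))
    m=(col[:,2]>col[:,0]+30)&(z>20)&(z<80)&(abs(q[:,0]-640)<80)&(abs(q[:,1]-50)<100); print('  bottle',np.median(q[m],0))
    # flange plane edge as ray
print('approach world', c+R@[-260,0], 'home contact', c+R@[-150,0], 'dir',R[:,0])
```

```text
top flange local 44 [[-182.1, -27.9], [-178.9, -0.4], [-110.4, 28.4]] [52.26924881 80.2703964 ]
  tray plate [[-177.4, -34.4], [-138.4, -0.3], [-100.6, 35.8]] 46.856066145584236
  bottle [nan nan nan]
side flange local 82 [[-183.6, -14.5], [-179.1, 6.3], [-175.4, 27.3]] [53.52141182 76.88032475]
  tray plate [[-182.1, -35.0], [-141.9, 11.4], [-100.8, 36.8]] 45.571660984728055
  bottle [563.38864557 -44.51368997  61.06499407]
approach world [528.61397071 158.86199943] home contact [542.01959849  49.68192275] dir [ 0.12186934 -0.99254615]
  return _methods._mean(a, axis=axis, dtype=dtype,
  ret = um.true_divide(
```

Emit:
{"name": "drive_tool", "arguments": {
  "linear": [
    [4,-3.7,0],
    [4,-3.7,0],
    [4,-3.7,0],
    [4,-3.7,0],
    [4,-3.7,0],
    [4,-3.7,0],
    [4,-3.7,0],
    [4,-3.7,0],
    [4,-3.0,0],
    [3,-1,0]
  ],
  "rotation": [
    [0,0,7],
    [0,0,7],
    [0,0,7.4],
    [0,0,0],
    [0,0,0],
    [0,0,0],
    [0,0,0],
    [0,0,0],
    [0,0,0],
    [0,0,0]
  ],
  "hand": [-1,-1,-1,-1,-1,-1,-1,-1,-1,-1]
}}

```text
t: 1.1
eef_pos: [493.9, 196.0, 230.7]
eef_rot: [0.171, -3.136, 0.002]
contact_force: [0.5, 1.2, -0.5]
width: 0.1
gripper_force: 0.0
```

Emit:
{"name": "drive_tool", "arguments": {
  "linear": [
    [3.5,-3.7,0],
    [0,0,-4],
    [0,0,-4],
    [0,0,-4],
    [0,0,-3],
    [0,0,-2.2],
    [0.3,-2.5,0],
    [0.12,-1,0],
    [0,0,0]
  ],
  "rotation": [
    [0,0,0.7],
    [0,0,0],
    [0,0,0],
    [0,0,0],
    [0,0,0],
    [0,0,0],
    [0,0,0],
    [0,0,0],
    [0,0,0]
  ],
  "hand": [-1,-1,-1,-1,-1,-1,-1,-1,-1]
}}

```text
t: 2.0
eef_pos: [530.9, 126.9, 59.4]
eef_rot: [-0.193, 3.136, 0.0]
contact_force: [-0.1, 0.4, 0.0]
width: -0.0
gripper_force: 0.0
```

Emit:
{"name": "drive_tool", "arguments": {
  "linear": [
    [0.27,-1,0],
    [0.12,-0.99,0],
    [0.06,-0.5,0],
    [0.06,-0.5,0],
    [0.06,-0.5,0],
    [0.06,-0.5,0],
    [0.06,-0.5,0],
    [0.06,-0.5,0],
    [0.06,-0.5,0],
    [0.06,-0.5,0]
  ],
  "rotation": [
    [0,0,0],
    [0,0,0],
    [0,0,0],
    [0,0,0],
    [0,0,0],
    [0,0,0],
    [0,0,0],
    [0,0,0],
    [0,0,0],
    [0,0,0]
  ],
  "hand": [-1,-1,-1,-1,-1,-1,-1,-1,-1,-1]
}}

```text
t: 3.0
eef_pos: [539.5, 67.7, 59.5]
eef_rot: [-0.197, 3.135, 0.0]
contact_force: [0.0, 1.2, 1.8]
width: 0.2
gripper_force: 1.1
```

Emit:
{"name": "drive_tool", "arguments": {
  "linear": [
    [0.05,-0.4,0],
    [0.05,-0.4,0],
    [0.03,-0.2,0],
    [0.03,-0.2,0],
    [0.03,-0.2,0]
  ],
  "rotation": [
    [0,0,0],
    [0,0,0],
    [0,0,0],
    [0,0,0],
    [0,0,0]
  ],
  "hand": [-1,-1,-1,-1,-1]
}}

```text
t: 3.5
eef_pos: [541.3, 53.9, 59.3]
eef_rot: [0.197, -3.135, -0.0]
contact_force: [-0.1, 2.1, 1.2]
width: 0.3
gripper_force: 1.1
```

Emit:
{"name": "drive_tool", "arguments": {
  "linear": [
    [0.01,-0.1,0],
    [0.01,-0.1,0],
    [0.01,-0.1,0],
    [0.01,-0.1,0],
    [0,0,0]
  ],
  "rotation": [
    [0,0,0],
    [0,0,0],
    [0,0,0],
    [0,0,0],
    [0,0,0]
  ],
  "hand": [-1,-1,-1,-1,-1]
}}

```text
t: 4.0
eef_pos: [541.7, 49.8, 59.3]
eef_rot: [0.197, -3.135, 0.0]
contact_force: [0.2, 2.1, -0.1]
width: 0.2
gripper_force: 0.9
```

```bash
cat > tr.py <<'E'
from h import *
a=np.radians(-83); R=np.array([[np.cos(a),-np.sin(a)],[np.sin(a),np.cos(a)]]); c=np.array([560.3,-99.2])
for n in('top','side'):
    s=snapshot(n); P=cloud(s); q=P.reshape(-1,3); L=(q[:,:2]-c)@R; z=q[:,2]; col=s['pixels'].reshape(-1,3).astype(int)
    m=(abs(L[:,1])<45)&(L[:,0]<-100)&(L[:,0]>-260)&(z>40)&(z<85)&(col.min(1)>110)
    print(n,m.sum(),np.percentile(L[m],[1,5,50],axis=0).round(1).tolist())
    rgb=s['pixels'].astype(int)
    mm=(rgb[...,2]>rgb[...,0]+40)&(P[...,2]>222)&(P[...,2]<255)&(np.hypot(P[...,0]-c[0],P[...,1]-c[1])<90)
    if mm.any():
        p=onplane(s,np.argwhere(mm).mean(0)[::-1],240)[0]; d=p[:2]-c; print('  stud',mm.sum(),p,'r',np.hypot(*d),'deg',np.degrees(np.arctan2(d[1],d[0])))
    cv2.imwrite(f'pics/now_{n}.png',s['pixels'])
E
python3 tr.py; python3 -c "
from workcell import telemetry as t;s=t.read_state();print(s['eef_pos'],s['contact_force'])"
```

```text
top 58 [[-117.8, -34.3], [-117.1, -33.2], [-109.1, -16.6]]
  stud 10 [491.99156085 -92.77167928 240.        ] r 68.6102482590385 deg 174.62388392135261
side 167 [[-141.9, -31.5], [-135.7, -28.1], [-122.4, 10.7]]
  stud 14 [493.42128146 -93.2832544  240.        ] r 67.13993499920534 deg 174.94421787021304
[541.67862357  49.7821834   59.26432557] [-0.32517853  1.59405517  0.09813939]
```

Side view puts the outer end at about -136 to -142, so a few mm may remain. I'll keep pushing until the stop reacts.

Emit:
{"name": "drive_tool", "arguments": {
  "linear": [
    [0.01,-0.1,0],
    [0.01,-0.1,0],
    [0.01,-0.1,0],
    [0,0,0]
  ],
  "rotation": [
    [0,0,0],
    [0,0,0],
    [0,0,0],
    [0,0,0]
  ],
  "hand": [-1,-1,-1,-1]
}}

```text
t: 4.5
eef_pos: [541.8, 48.6, 59.3]
eef_rot: [0.198, -3.135, -0.006]
contact_force: [-0.7, 4.8, 1.6]
width: -0.3
gripper_force: 3.0
```

Emit:
{"name": "drive_tool", "arguments": {
  "linear": [
    [0.01,-0.1,0],
    [0.01,-0.1,0],
    [0,0,0]
  ],
  "rotation": [
    [0,0,0],
    [0,0,0],
    [0,0,0]
  ],
  "hand": [-1,-1,-1]
}}

```text
t: 4.8
eef_pos: [542.0, 48.5, 59.4]
eef_rot: [-0.2, 3.135, 0.012]
contact_force: [-0.3, 9.8, 2.5]
width: 0.0
gripper_force: 5.1
```

Emit:
{"name": "drive_tool", "arguments": {
  "linear": [
    [-0.1,1,0],
    [-0.3,2.2,0],
    [0,0,4.5],
    [0,0,4.5],
    [0,0,4.5],
    [0,0,4.5],
    [0,0,4.6],
    [-0.2,-4,0],
    [-0.2,-4,0],
    [0,-4,0]
  ],
  "rotation": [
    [0,0,0],
    [0,0,0],
    [0,0,0],
    [0,0,0],
    [0,0,0],
    [0,0,0],
    [0,0,0],
    [0,0,0],
    [0,0,0],
    [0,0,0]
  ],
  "hand": [-1,-1,-1,-1,-1,-1,-1,-1,-1,-1]
}}

```text
t: 5.8
eef_pos: [534.2, -44.9, 286.0]
eef_rot: [-0.198, 3.135, -0.005]
contact_force: [0.9, -0.6, -0.2]
width: 0.1
gripper_force: 0.0
```

```bash
python3 tr.py
```

```text
top 2 [[-146.7, 18.6], [-146.3, 19.2], [-142.2, 26.3]]
side 157 [[-138.1, -31.2], [-133.9, -27.7], [-120.8, 11.4]]
  stud 14 [493.42128146 -93.2832544  240.        ] r 67.13993499920534 deg 174.94421787021304
```

Emit:
{"name": "drive_tool", "arguments": {
  "linear": [
    [0,-4,0],
    [0.2,-4,0],
    [0,-0.8,0],
    [0,0,-2],
    [0,0,-2],
    [0,0,-1.5],
    [0,0,-1.3],
    [0,0,0]
  ],
  "rotation": [
    [0,0,0],
    [0,0,0],
    [0,0,0],
    [0,0,0],
    [0,0,0],
    [0,0,0],
    [0,0,0],
    [0,0,0]
  ],
  "hand": [-1,-1,-1,-1,-1,-1,-1,-1]
}}

```text
t: 6.7
eef_pos: [534.9, -130.1, 214.7]
eef_rot: [0.197, -3.131, -0.002]
contact_force: [-0.3, 1.4, -0.8]
width: 0.0
gripper_force: 0.0
```

Run:
```python
from h import *
a=np.radians(-83); R=np.array([[np.cos(a),-np.sin(a)],[np.sin(a),np.cos(a)]]); c=np.array([560.3,-99.2])
s=snapshot('side'); P=cloud(s); q=P.reshape(-1,3); L=(q[:,:2]-c)@R; z=q[:,2]
m=(abs(L[:,1])<45)&(L[:,0]<-100)&(L[:,0]>-260)&(z>52)&(z<85)
print(m.sum(),np.percentile(L[m],[5,50,95],axis=0).round(1).tolist())
cv2.imwrite('pics/in.png',cv2.resize(s['pixels'][140:300,170:330],None,fx=3.5,fy=3.5,interpolation=2))
```

```text
76 [[-134.4, -27.2], [-131.5, 7.7], [-127.4, 28.3]]
```

View pics/in.png

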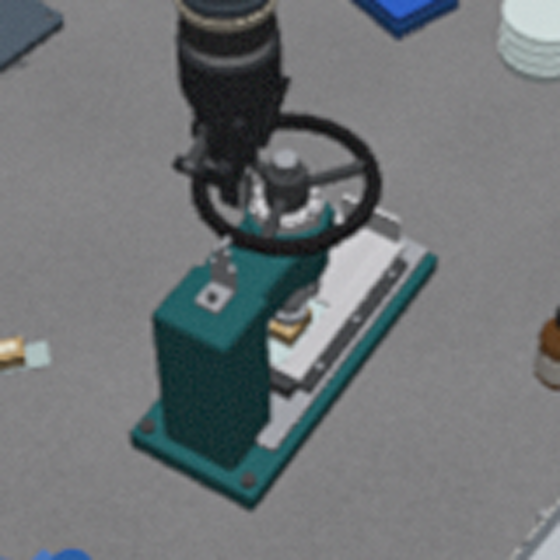

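The picture shows the tray home with the block under the foot, and the fingers inside the ring at (240,195). The side view measures the flange at -131.5, against -133 expected. I'll work out the arc deltas for pushing the stud's spoke round.

```bash
cat > arc.py <<'E'
import sys; from h import *
x,y,a0,a1,st=map(float,sys.argv[1:]); c=np.array([560.3,-99.2])
A=np.radians(np.linspace(a0,a1,int(round(abs(a1-a0)/st))+1)); p=np.round((c+41*np.c_[np.cos(A),np.sin(A)])/10,2)
d=np.diff(np.vstack([[x/10,y/10],p]),axis=0).round(2)
for i in range(0,len(d),10): print([[*map(float,k),0] for k in d[i:i+10]])
E
python3 arc.py 534.9 -130.1 222 -34 8
```

```text
[[-0.51, 0.35, 0], [-0.35, 0.45, 0], [-0.29, 0.49, 0], [-0.21, 0.53, 0], [-0.14, 0.56, 0], [-0.06, 0.57, 0], [0.02, 0.57, 0], [0.1, 0.56, 0], [0.18, 0.55, 0], [0.25, 0.51, 0]]
[[0.32, 0.47, 0], [0.38, 0.43, 0], [0.44, 0.37, 0], [0.49, 0.3, 0], [0.52, 0.23, 0], [0.55, 0.16, 0], [0.56, 0.08, 0], [0.58, 0.0, 0], [0.56, -0.08, 0], [0.55, -0.16, 0]]
[[0.52, -0.23, 0], [0.49, -0.3, 0], [0.44, -0.37, 0], [0.38, -0.43, 0], [0.32, -0.47, 0], [0.25, -0.51, 0], [0.18, -0.55, 0], [0.1, -0.56, 0], [0.02, -0.57, 0], [-0.06, -0.57, 0]]
[[-0.14, -0.56, 0], [-0.21, -0.53, 0], [-0.29, -0.49, 0]]
```

Emit:
{"name": "drive_tool", "arguments": {
  "linear": [
    [-0.51,0.35,0],
    [-0.35,0.45,0],
    [-0.29,0.49,0],
    [-0.21,0.53,0],
    [-0.14,0.56,0],
    [-0.06,0.57,0]
  ],
  "rotation": [
    [0,0,0],
    [0,0,0],
    [0,0,0],
    [0,0,0],
    [0,0,0],
    [0,0,0]
  ],
  "hand": [-1,-1,-1,-1,-1,-1]
}}

```text
t: 7.35
eef_pos: [521.7, -104.0, 218.7]
eef_rot: [-0.194, 3.132, -0.011]
contact_force: [1.3, -6.2, 1.0]
width: 0.1
gripper_force: 3.0
```

```bash
python3 tr.py
```

```text
top 239 [[-145.6, -38.1], [-138.7, -33.2], [-119.7, 0.1]]
side 153 [[-136.8, -31.3], [-134.1, -28.4], [-120.9, 11.3]]
```

Emit:
{"name": "drive_tool", "arguments": {
  "linear": [
    [0.02,0.57,0],
    [0.1,0.56,0],
    [0.18,0.55,0],
    [0.25,0.51,0],
    [0.32,0.47,0],
    [0.38,0.43,0]
  ],
  "rotation": [
    [0,0,0],
    [0,0,0],
    [0,0,0],
    [0,0,0],
    [0,0,0],
    [0,0,0]
  ],
  "hand": [-1,-1,-1,-1,-1,-1]
}}

```text
t: 8.05
eef_pos: [531.2, -71.8, 216.7]
eef_rot: [0.195, -3.131, 0.004]
contact_force: [-3.5, -3.7, -0.4]
width: -0.0
gripper_force: 2.4
```

```bash
python3 tr.py
```

```text
top 199 [[-144.4, -39.7], [-137.0, -30.2], [-121.5, 4.5]]
side 162 [[-139.1, -30.4], [-134.4, -26.3], [-120.0, 12.8]]
  stud 11 [538.79033954 -35.6534668  240.        ] r 67.08820592995103 deg 108.70027961501617
```

Emit:
{"name": "drive_tool", "arguments": {
  "linear": [
    [0.44,0.37,0],
    [0.49,0.3,0],
    [0.52,0.23,0],
    [0.55,0.16,0],
    [0.56,0.08,0],
    [0.58,0.0,0],
    [0.56,-0.08,0],
    [0.55,-0.16,0],
    [0.52,-0.23,0],
    [0.49,-0.3,0]
  ],
  "rotation": [
    [0,0,0],
    [0,0,0],
    [0,0,0],
    [0,0,0],
    [0,0,0],
    [0,0,0],
    [0,0,0],
    [0,0,0],
    [0,0,0],
    [0,0,0]
  ],
  "hand": [-1,-1,-1,-1,-1,-1,-1,-1,-1,-1]
}}

```text
t: 9.15
eef_pos: [583.4, -64.9, 217.2]
eef_rot: [0.198, -3.131, -0.007]
contact_force: [-5.6, 2.3, 2.7]
width: -0.2
gripper_force: 2.8
```

Emit:
{"name": "drive_tool", "arguments": {
  "linear": [
    [0.44,-0.37,0],
    [0.38,-0.43,0],
    [0.32,-0.47,0],
    [0.25,-0.51,0],
    [0.18,-0.55,0],
    [0.1,-0.56,0],
    [0.02,-0.57,0],
    [-0.06,-0.57,0],
    [0,0,0]
  ],
  "rotation": [
    [0,0,0],
    [0,0,0],
    [0,0,0],
    [0,0,0],
    [0,0,0],
    [0,0,0],
    [0,0,0],
    [0,0,0],
    [0,0,0]
  ],
  "hand": [-1,-1,-1,-1,-1,-1,-1,-1,-1]
}}

```text
t: 10.05
eef_pos: [602.0, -105.1, 217.3]
eef_rot: [-0.198, 3.135, 0.008]
contact_force: [-0.6, 3.2, 0.1]
width: -0.1
gripper_force: 1.6
```

```bash
python3 tr.py
```

```text
top 235 [[-146.8, -40.2], [-140.8, -33.4], [-119.8, -1.5]]
side 153 [[-136.9, -27.2], [-134.1, -12.5], [-120.6, 11.7]]
  stud 17 [ 617.17010773 -137.17211486  240.        ] r 68.38194689160117 deg -33.73099742904549
```

```bash
python3 arc.py 602 -105.1 -13 -48 5
```

```text
[[-0.18, -0.33, 0], [-0.09, -0.35, 0], [-0.13, -0.33, 0], [-0.15, -0.32, 0], [-0.18, -0.31, 0], [-0.21, -0.29, 0], [-0.23, -0.28, 0], [-0.26, -0.25, 0]]
```

Emit:
{"name": "drive_tool", "arguments": {
  "linear": [
    [-0.14,-0.33,0],
    [-0.09,-0.35,0],
    [-0.13,-0.33,0],
    [-0.15,-0.32,0],
    [-0.18,-0.31,0],
    [-0.21,-0.29,0],
    [-0.23,-0.28,0],
    [-0.26,-0.25,0],
    [0,0,0]
  ],
  "rotation": [
    [0,0,0],
    [0,0,0],
    [0,0,0],
    [0,0,0],
    [0,0,0],
    [0,0,0],
    [0,0,0],
    [0,0,0],
    [0,0,0]
  ],
  "hand": [-1,-1,-1,-1,-1,-1,-1,-1,-1]
}}

```text
t: 11.05
eef_pos: [588.9, -131.4, 217.2]
eef_rot: [-0.197, 3.133, 0.001]
contact_force: [1.8, 3.7, -1.2]
width: -0.0
gripper_force: 1.8
```

```bash
python3 tr.py
python3 - <<'E'
from h import *
# refine press heading and axis from the first pictures
for n in('top','side'):
    s=np.load(n+'0.npy',allow_pickle=True).item(); P=cloud(s); b,g,r=[s['pixels'][...,i].astype(int) for i in range(3)]
    near=(abs(P[...,0]-560)<90)&(abs(P[...,1]+100)<200); z=P[...,2]
    m=near&(z>184)&(z<196)&(g>r+25)&(b>r+20)
    q=P[m][:,:2]; a=np.radians(-83)
    for _ in range(2):
        R=np.array([[np.cos(a),-np.sin(a)],[np.sin(a),np.cos(a)]]); L=(q-[560.3,-99.2])@R
        # side edges of arm: per-bin extremes
        bins=np.arange(30,140,6); lo=[];hi=[]
        for k in bins:
            t=L[(L[:,0]>=k)&(L[:,0]<k+6)]
            if len(t)>4: lo.append((k+3,t[:,1].min())); hi.append((k+3,t[:,1].max()))
        lo,hi=np.array(lo),np.array(hi); mid=(lo[:,1]+hi[:,1])/2
        p=np.polyfit(lo[:,0],mid,1); a+=np.arctan(p[0])
    print(n,'heading',np.degrees(a),'offset',p, 'end x',np.percentile(L[:,0],99))
    m=near&(z>210)&(z<245)&(np.linalg.norm(P[...,:2]-[570.5,-182],axis=-1)<18)&(np.minimum(np.minimum(b,g),r)>65)
    d=P[m][:,:2]-[560.3,-99.2]; print('  bracket',m.sum(),P[m].mean(0),np.degrees(np.arctan2(d.mean(0)[1],d.mean(0)[0])))
E
```

```text
top 230 [[-145.2, -35.9], [-134.9, -32.0], [-118.2, -0.1]]
side 162 [[-138.2, -30.7], [-134.3, -27.5], [-120.3, 12.7]]
  stud 18 [ 583.62435983 -163.57360309  240.        ] r 68.46887275240327 deg -70.08312934211399
top heading -80.99500872940172 offset [-0.00717668 -6.80977377] end x 137.22502664604065
  bracket 19 [ 567.73808121 -184.9257686   230.79396432] -85.04109416826631
side heading -91.97886239573607 offset [-1.05955469e-02  1.73181455e+01] end x 139.90768468570332
  bracket 52 [ 570.11698986 -186.09232356  225.09154657] -83.55412473780335
```

Emit:
{"name": "drive_tool", "arguments": {
  "linear": [
    [-0.2,-0.12,0],
    [-0.2,-0.1,0],
    [-0.2,-0.1,0],
    [0,0,0],
    [0.1,0.2,0],
    [0,0,3],
    [0,0,4],
    [-3,4,0],
    [-4,5,0],
    [-4,5,0]
  ],
  "rotation": [
    [0,0,0],
    [0,0,0],
    [0,0,0],
    [0,0,0],
    [0,0,0],
    [0,0,0],
    [0,0,0],
    [0,0,0],
    [0,0,0],
    [0,0,0]
  ],
  "hand": [-1,-1,-1,-1,-1,-1,-1,-1,-1,-1]
}}

```text
t: 12.15
eef_pos: [489.4, -15.3, 287.9]
eef_rot: [0.193, -3.135, 0.004]
contact_force: [-0.7, 0.6, -0.2]
width: 0.3
gripper_force: 0.0
```

Emit:
{"name": "drive_tool", "arguments": {
  "linear": [
    [-4,5,0],
    [-4,5,0],
    [-4,5,0],
    [0,0,0]
  ],
  "rotation": [
    [0,0,0],
    [0,0,0],
    [0,0,0],
    [0,0,0]
  ],
  "hand": [-1,-1,-1,-1]
}}

```text
t: 12.55
eef_pos: [393.1, 104.6, 288.8]
eef_rot: [0.206, -3.134, 0.001]
contact_force: [-0.5, -0.8, -0.5]
width: 0.2
gripper_force: 0.0
```

```bash
python3 tr.py
python3 - <<'E'
import cv2,numpy as np
a=cv2.imread('pics/now_top.png')[150:230,230:345]; b=cv2.imread('pics/now_side.png')[165:260,205:300]
f=lambda i,k:cv2.resize(i,None,fx=k,fy=k,interpolation=cv2.INTER_CUBIC)
a,b=f(a,3.5),f(b,4); H=max(len(a),len(b)); p=lambda i:np.pad(i,((0,H-len(i)),(0,0),(0,0)))
cv2.imwrite('pics/c1.png',np.hstack([p(a),p(b)])[:, :800])
E
```

```text
top 234 [[-146.3, -34.2], [-139.1, -32.0], [-119.2, 0.1]]
  stud 11 [ 569.12225751 -166.5949791   240.        ] r 67.96995980203141 deg -82.54217157614323
side 151 [[-136.1, -30.4], [-133.6, -28.6], [-121.0, 11.0]]
  stud 17 [ 570.55180342 -166.44513181  240.        ] r 68.0221083571134 deg -81.33176252966625
```

View pics/c1.png

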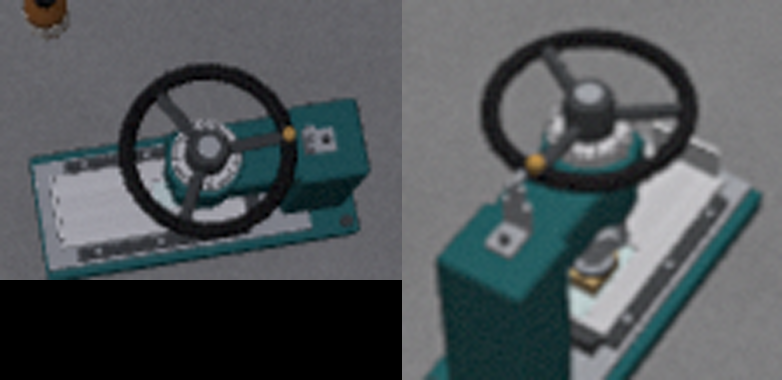

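The stud is now close to the pointer: it's at (289,133) in the left crop and (536,164) in the right one, next to the pointer tip at (515,178). The tray is home and the foot is on the block. I'll measure the heading precisely from the base's straight edges, and the pointer by rays.

Run:
```python
from h import *
c=np.array([560.3,-99.2])
for n in('top','side'):
    s=snapshot(n); img=s['pixels']; V=img.copy()
    b,g,r=[img[...,i].astype(int) for i in range(3)]
    gray=cv2.cvtColor(img,cv2.COLOR_BGR2GRAY)
    seg=cv2.createLineSegmentDetector().detect(gray)[0][:,0]
    for q in seg:
        p=onplane(s,q.reshape(2,2),36)[:,:2]
        d=p[1]-p[0]; l=np.hypot(*d); h=np.degrees(np.arctan2(d[1],d[0]))%180
        if l>60 and abs(h-97)<6 and np.linalg.norm(p.mean(0)-c)<200: print(n,'len %.0f heading %.1f'%(l,h-180),p.mean(0).round())
    # wheel axis from rim contour (dark, inner+outer)
    P=cloud(s); m=((P[...,2]>220)&(P[...,2]<240)&(img.max(2)<60)&(np.linalg.norm(P[...,:2]-c,axis=-1)<85)).astype(np.uint8)
    cn=max(cv2.findContours(m,cv2.RETR_EXTERNAL,cv2.CHAIN_APPROX_NONE)[0],key=cv2.contourArea)
    e=cv2.fitEllipse(onplane(s,cn[:,0],230)[:,:2].astype(np.float32)); print('  rim',e[0],e[1])
    # expected pixels
    for h in(-81,-83,-85):
        u=np.array([np.cos(np.radians(h)),np.sin(np.radians(h))])
        print('  tip px',h,proj(s,np.r_[c+79*u,236]).round(1),'bracket top px',proj(s,np.r_[c+85*u,239]).round(1))
    big=cv2.resize(img[150:230,270:320] if n=='top' else img[190:235,215:255],None,fx=9,fy=9,interpolation=cv2.INTER_NEAREST)[:590]
    cv2.imwrite(f'pics/z_{n}.png',big)
a=cv2.imread('pics/z_top.png')[:405];b=cv2.imread('pics/z_side.png')[:405]
cv2.imwrite('pics/z.png',np.hstack([a,b])[:, :800])
```

```text
top len 89 heading -84.1 [517. -17.]
top len 63 heading -86.9 [ 515. -105.]
top len 289 heading -83.2 [ 494. -106.]
top len 137 heading -82.8 [503. -86.]
top len 77 heading -83.0 [609.  18.]
  rim (559.9103393554688, -98.93086242675781) (144.12339782714844, 146.650634765625)
  tip px -81 [[315.5 186.6]] bracket top px [[317.6 186. ]]
  tip px -83 [[315.7 187.5]] bracket top px [[317.8 186.9]]
  tip px -85 [[315.8 188.4]] bracket top px [[318.  187.9]]
side len 175 heading -82.8 [585. -45.]
side len 295 heading -83.2 [ 631. -103.]
side len 216 heading -82.7 [610. -51.]
side len 64 heading -81.4 [ 446. -123.]
side len 153 heading -83.1 [600. -52.]
side len 112 heading -79.1 [517. -88.]
  rim (558.1250610351562, -99.40486907958984) (131.87454223632812, 139.9078826904297)
  tip px -81 [[235.9 209.2]] bracket top px [[234.6 209.9]]
  tip px -83 [[235.  208.8]] bracket top px [[233.6 209.5]]
  tip px -85 [[234.1 208.4]] bracket top px [[232.7 209. ]]
```

View pics/z.png

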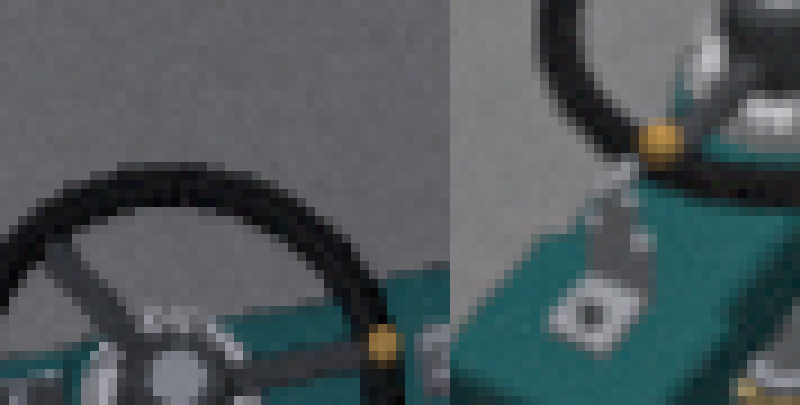

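The base edges give a heading of -83.1°, and the pointer pixel matches that. The stud reads -81.3° in one view and -82.5° in the other, so it's at the pointer within about 1° and not past it. The arm is clear, so I'm handing in.

```bash
python3 -c "
from workcell import order;print(order.finish_job())"
```

```text
the job is handed in; nothing more can be done
None
```

I pushed the tray fully home and wound the handwheel until the stud stood at the pointer, about 1° short by camera and not past it; the foot is on the specimen, the arm is clear, and the job is handed in.

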